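Zero a coating gauge and hold it square on a marked spot

TASK

Take the pen-shaped coating gauge out of its grey dock and zero it: stand it upright on the middle of the bare steel zero plate, pressing lightly until its sprung foot is about half in, and keep it so for a full second. Then hold it the same light way inside the white ring on the sloping blue panel, square to the panel, and finish while still holding it there: do not let go or put it down. Never push the foot all the way in, and leave the tape roll, the nail box and the blue marker where they are.

Things in the scene. Friction and masses are not known exactly. Their poses are not given: they have to be found in the camera images.
- gauge: pen-shaped coating gauge, 122 mm, 0.14 kg, loose. Origin: centre of the foot's face with the foot fully out; z up the pen. From there up: brass foot 12 mm diameter; dark barrel 20 mm diameter from 12 to 55 mm; black collar 34 mm diameter, 55 to 60 mm; square yellow grip 24 x 24 mm, 60 to 122 mm (flats face its x and y; display on -x). Starts upright in the dock, hanging by the collar
- foot (a joint): how far the gauge's sprung foot is pushed in, in m: 0 fully out, 0.010 fully in (end stop). The spring pushes back with about 0.8 N at the start, 2.8 N at 5 mm and 4.8 N at 10 mm.
- foot_face (a point): centre of the flat face of the gauge's foot (moves with the foot)
- dock: grey block 62 x 62 x 60 mm, fixed, with an upright round through hole 24 mm wide in the middle; origin at the centre of its underside, z up. The gauge starts in it with its origin 5 mm above the worktop and its flats parallel to the dock's sides; lift it straight up 65 mm to clear.
- zero_plate: zero plate, fixed: bare steel square 52 x 52 mm in a black frame 66 x 66 mm, level, its top 12 mm above the worktop; origin at the centre of its underside
- zero_spot (a point): middle of the steel plate's upper face
- panel: blue painted panel 116 x 106 mm, fixed on a timber rest, sloping 20 degrees down towards the robot's side. Origin at the middle of its painted face, 42 mm above the worktop; its z is the outward normal of the painted face, its x points up the slope, away from the robot.
- spot (a point): centre of the white ring on the painted face (ring 28 mm inside, 33 mm outside diameter); it lies 12 mm down the slope (-x) and 12 mm to the panel's +y from the panel's middle
- tape_roll: masking tape roll lying flat, 104 mm diameter, 24 mm high, loose bystander, the roll nearer the panel (another lies far back); origin at the centre of its underside
- nail_box: small white card box 50 x 50 x 52 mm with a red diamond, loose bystander, just behind the panel (a like one stands further back); origin at the centre of its underside
- marker_blue: white and blue felt marker, 13 x 106 x 13 mm, lying along its y, loose bystander; origin under its middle

How it is judged (in metres and radians):
On the way, in this order (a step that is already met when the one before it is completed fails the run):
1. the gauge is lifted clear of its dock in the fingers (contact force between the fingers and gauge above 1 N and height (world z) of gauge above 0.065 m), for 0.1 s.
2. zeroed: the held gauge stands upright (within 8 degrees) on the steel plate, foot within 15 mm of its middle and pushed in 1.5 to 8.8 mm with 0.7 to 8 N, for 0.6 s (contact force between the fingers and gauge above 1 N and contact force between gauge and zero_plate between 0.7 and 8 N and value of joint foot between 0.0015 and 0.0088 m and distance between foot_face and zero_spot below 0.015 m and angle between gauge's own z axis and vertical below 0.14 rad), for 0.6 s.
At the end, for the whole second after the job is handed in: The gauge is still in the fingers, at rest, its foot on the blue panel within 8 mm of the ring's centre (wholly inside the ring), square to the panel within 8 degrees, foot pushed in 1.5 to 8.8 mm with 0.7 to 8 N; tape roll, nail box and marker within 20 mm of where they stood (contact force between the fingers and gauge above 1 N and contact force between gauge and panel between 0.7 and 8 N and value of joint foot between 0.0015 and 0.0088 m and distance between foot_face and spot below 0.008 m and angle between the z axis of gauge and the z axis of panel, either way round below 0.14 rad and linear speed of gauge below 0.02 m/s and distance of each of tape_roll, nail_box, marker_blue from where it was at the start of the episode below 0.02 m); the arm keeps its last pose, push and grip.
It fails at once if the foot is pushed in to its stop (value of joint foot above 0.0097 m).
It fails at once if the gauge is pushed hard on the panel or the zero plate (over 15 N) (contact force between gauge and panel above 15 N or contact force between gauge and zero_plate above 15 N).
It fails at once if the masking tape roll is moved (distance of tape_roll from where it was at the start of the episode above 0.02 m).
It fails at once if the white nail box is moved (distance of nail_box from where it was at the start of the episode above 0.02 m).
It fails at once if the blue marker is moved (distance of marker_blue from where it was at the start of the episode above 0.02 m).
It also fails if it takes over 48 s, if anything falls off the work surface, if the arm or the gripper's body presses on something with over 40 N, if the wrist force passes 120 N, or if a joint passes its speed limit or range.

ROBOT

A 7-joint arm with a two-finger parallel gripper is mounted at the origin on a cart in front of the work surface, level with it; the furniture and walls round the work are solid. World frame = base frame: x ahead of the robot, y to its left, z up, the work surface at z = 0. Lengths are in mm, angles in rad, forces in N, time in s.
With the tool pointing down it reaches from about 350 to 775 mm from the base axis. Payload 3.1 kg.
Tool frame: the origin (TCP) lies at the very end of the fingers, on their centre line; the grasp point (between the pads) lies 19 mm behind it; z points along the fingers, y is the line along which they close (so a half turn about z gives the same grasp; the last joint's range is limited). The gripper opens to 85 mm and grips with 20 to 120 N. Pads are 22 mm wide; open, the fingers measure 114 mm over their backs; the gripper's body (76 mm by 85 mm) begins 54 mm behind the grasp point. The pads swing forward as they close: fully open they stand 13 mm farther back than shut.
Start: joints at [-1.301, 0.311, 0.014, 1.512, -0.004, 1.319, -0.027], TCP at [168.698, 523.506, 231.304] pointing down, gripper open.
Joint ranges: [-2.7, 2.7], [-0.3, 1.91], [-1.27, 1.3], [0.12, 2.57], [-1.44, 4.58], [0.2, 2.03], [-3.05, 3.05]. Speed limits (rad/s): [2.79, 2.79, 3.14, 3.14, 3.14, 3.14, 3.14].

INTERFACE

Orientations are given as a 3x3 rotation matrix whose columns are the frame's x, y, z axes.
In Python, from workcell import manip gives the robot as it stands.
- The arm moves only by the tool servo_tool, never from a script. Its argument "commands" is a list of rows, each a list of 5 numbers: the closure, from -1 (fully open) to 1 (shut), then the shift along the tool's x, y, z in m, then the turn about the tool's z in units of 5 degrees (1.0 is 5 degrees). A call has exactly 5 rows; each row shifts and turns the commanded pose from where the row before left it, along the tool's axes as they then stand; what a row does not reach is not made up. A row lasts 1/12 s, in which the tool goes at most 41.7 mm and 7.16 degrees, less where a joint would pass 70% of its speed; a pose out of reach is approached as far as the arm can. A call with a gripper value outside its range is refused whole. The fingers move at their own pace and stop on an object; "squeeze" is the grip in N (left out, the last holds). Time passes only in rows, so rows that do not move let the fingers close, or fill a call up. It gives the time, the measured TCP pose, the force, the opening and the grip force at its end, in the units of the state.
- manip.get_state(): the state, without advancing time (a new reading comes with each control period).
- manip.get_image(name): name is "scene" or "top" or "wrist"; returns a dict with "img" (400x640x3 uint8, red, green, blue), "range_z" (400x640 float32, mm along the optical axis (not along the pixel's ray), 0 where there is no reading), "vfov" (degrees; the focal length in pixels is half the picture's height over the tangent of half this angle, whatever the lens; pixels are square), "cx", "cy" (the principal point, pixels), "R" (3x3) and "t" (3): a world point X has camera coordinates R X + t. Camera axes: x right, y down, z forward; pixel columns grow to the right and rows downward; lengths in mm; the calibration is good to about 2 mm. A picture is of the moment at which its call begins.
- manip.finish_job(): hands the job in; it is judged then, once.
The state is a dict: "time_s": time; "q": joint angles; "joint_velocities": joint speeds; "joint_torque": joint torques, N m; "tool_pos": TCP position; "eef_rot": TCP orientation; "contact_force": force on the tool from outside, world axes, zero at the start; "moment": the same for the moment, N m; "width": finger opening in mm; "gripper_force": force on a finger pad.
Only numpy, scipy, OpenCV 4.12 (cv2) and the standard library are available. Lean on these libraries where they do the work, as an engineer would, in place of code of your own. Each camera call takes 0.05 s, during which the arm holds its last target. There are 200 camera calls.

## Working session

There is one attempt and no reset: what is moved stays moved. The work goes in short steps, Python scripts to look and compute and a tool call to move; the robot and the scene stay as the last step left them, time stands still between calls to the robot, and variables do not carry over. Pictures are saved under pics/ and viewed, at most 10 in all, crops included, and the job is handed in when it is done.

Besides the shell and the picture viewer there is one more tool, called as a command line: name --pt "numbers of a row" for each row, then --argument value for the rest. servo_tool: Moves the arm, as the interface text tells. Its arguments: {"type":"object","properties":{"commands":{"type":"array","items":{"type":"array","items":{"type":"number"}}},"squeeze":{"type":"number"}},"required":["commands"]}

```bash
mkdir -p pics; cat > h.py <<'E'
import numpy as np, cv2
from workcell import manip
def get(n):
    d=manip.get_image(n); d['f']=200/np.tan(np.radians(d['vfov'])/2); d['R']=np.array(d['R']); d['t']=np.array(d['t']); return d
def save(d,n): cv2.imwrite('pics/'+n, d['img'][:,:,::-1])
def pts(d,uv):
    """3D from range at pixels"""
    uv=np.atleast_2d(uv).astype(int); z=d['range_z'][uv[:,1],uv[:,0]]
    c=np.c_[(uv[:,0]-d['cx'])/d['f']*z,(uv[:,1]-d['cy'])/d['f']*z,z]
    return (c-d['t'])@d['R']
def ray(d,u,v,h):
    o=-d['R'].T@d['t']; r=d['R'].T@np.array([(u-d['cx'])/d['f'],(v-d['cy'])/d['f'],1]); return o+r*(h-o[2])/r[2]
def st():
    s=manip.get_state(); print({k:np.round(s[k],3).tolist() for k in ('time_s','q','tool_pos','eef_rot','contact_force','width','gripper_force')}); return s
E
python3 - <<'E'
from h import *
st()
for n in('scene','top','wrist'):
    d=get(n); save(d,n+'0.png'); print(n,d['vfov'],d['cx'],d['cy'],np.round(-d['R'].T@d['t']),np.round(d['R'],3).tolist())
E
```

```text
{'time_s': 0.0, 'q': [-1.301, 0.312, 0.014, 1.513, -0.004, 1.319, -0.027], 'tool_pos': [168.511, 522.798, 230.241], 'eef_rot': [[-0.952, 0.307, -0.001], [0.307, 0.952, -0.002], [-0.0, -0.002, -1.0]], 'contact_force': [-0.922, 0.46, 0.335], 'width': 85.166, 'gripper_force': 0.0}
scene 52.31932589426565 324.02556881265247 203.9015875602715 [ 328. -234.  748.] [[0.888, -0.46, -0.002], [-0.357, -0.687, -0.633], [0.289, 0.563, -0.774]]
top 55.447233273985766 319.1292822458324 199.8097001609221 [427. 279. 974.] [[-0.007, -1.0, -0.015], [-0.984, 0.009, -0.176], [0.176, 0.013, -0.984]]
wrist 61.13499363441525 311.34075981690853 198.98607487654394 [102. 544. 373.] [[0.307, 0.952, -0.001], [0.914, -0.295, 0.278], [0.264, -0.086, -0.961]]
```

View pics/scene0.png

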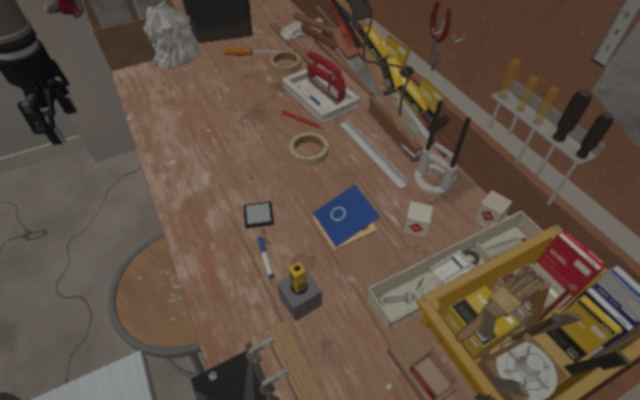

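View pics/top0.png

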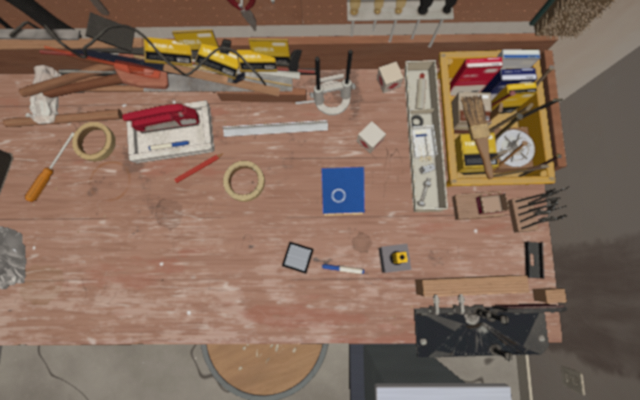

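Scene and top views: the gauge (yellow grip) is at top px (400,257) in the dock (395,258), the plate at (298,257), the panel at (343,190) with its ring at (338,196), and the marker at (343,268).

```bash
cat > m.py <<'E'
from h import *
def comp(mask,box):
    m=np.zeros_like(mask,np.uint8); x0,y0,x1,y1=box; m[y0:y1,x0:x1]=mask[y0:y1,x0:x1]
    m=m.astype(np.uint8)
    n,l,s,c=cv2.connectedComponentsWithStats(m); i=1+np.argmax(s[1:,4]); return l==i
def masks(d):
    hsv=cv2.cvtColor(d['img'],cv2.COLOR_RGB2HSV); return hsv[...,0].astype(int),hsv[...,1].astype(int),hsv[...,2].astype(int)
def P(d,m):
    v,u=np.nonzero(m&(d['range_z']>0)); return np.c_[u,v],pts(d,np.c_[u,v])
E
python3 - <<'E'
from m import *
np.set_printoptions(precision=1,suppress=True)
B={'top':dict(y=(385,240,420,275),b=(315,160,372,222),pl=(275,235,320,280),dock=(372,235,420,280),mk=(318,255,368,280)),
'scene':dict(y=(280,255,315,300),b=(305,180,388,250),pl=(235,195,280,235),dock=(270,255,330,325),mk=(250,230,278,280))}
for n in B:
    d=get(n); H,S,V=masks(d)
    m=comp((H>15)&(H<35)&(S>150)&(V>110),B[n]['y']); uv,p=P(d,m)
    top=p[:,2]>np.percentile(p[:,2],90)-6
    print(n,'yellow',len(uv),uv.mean(0),'z',np.percentile(p[:,2],[2,50,98]),'top mean',p[top].mean(0), top.sum(), 'ext',p.min(0),p.max(0))
    m=comp((H>100)&(H<125)&(S>130)&(V>40),B[n]['b']); uv,p=P(d,m)
    c=p.mean(0); nrm=np.linalg.svd(p-c)[2][2]; nrm*=np.sign(nrm[2]); print(' panel',len(uv),c,'n',np.round(nrm,3),np.degrees(np.arccos(nrm[2])))
    r=cv2.minAreaRect(uv.astype(np.float32)); box=cv2.boxPoints(r); o=-d['R'].T@d['t']
    def onp(u,v):
        w=d['R'].T@np.array([(u-d['cx'])/d['f'],(v-d['cy'])/d['f'],1]); return o+w*((c-o)@nrm)/(w@nrm)
    hull=cv2.approxPolyDP(cv2.convexHull(uv.astype(np.int32)),5,True)[:,0]
    for q in hull: print('   corner',q,onp(*q))
    # ring
    x0,y0,x1,y1=cv2.boundingRect(uv.astype(np.int32)); 
    inside=np.zeros(m.shape,np.uint8); cv2.fillPoly(inside,[cv2.convexHull(uv.astype(np.int32))],1); inside=cv2.erode(inside,np.ones((5,5)))
    rg=comp((inside>0)&((S<130)|(V>130)),(0,0,640,400)); q=cv2.findContours(rg.astype(np.uint8),0,2)[0][0]; 
    e=cv2.fitEllipse(q); print(' ring',e, onp(*e[0]))
    m=comp((S<70)&(V>90),B[n]['pl']); uv,p=P(d,m); r=cv2.minAreaRect(uv.astype(np.float32)); print(' plate',len(uv),r,'range mean',p.mean(0),'ray12',ray(d,*r[0],12))
    uv,p=P(d,comp(np.ones(m.shape,bool),B[n]['dock'])); k=(abs(p[:,2]-60)<4); print(' dock top',k.sum(),p[k].mean(0),p[k].min(0),p[k].max(0)); 
    r=cv2.minAreaRect(p[k][:,:2].astype(np.float32)); print('  ',r)
    x0,y0,x1,y1=B[n]['dock']; 
    cv2.imwrite(f'pics/{n}_crop.png',cv2.resize(d['img'][y0-85:y1+30,x0-110:x1+40,::-1],None,fx=3,fy=3,interpolation=2))
E
```

```text
top yellow 106 [400.5 257. ] z [109.4 126.7 129.8] top mean [450.3 111.1 127. ] 94 ext [437.5  99.9  64.6] [461.  122.3 131.7]
 panel 1567 [620.4 230.3  42.8] n [-0.3 -0.   0.9] 19.876466131579342
   corner [363 211] [567.9 181.1  23.3]
   corner [324 212] [566.1 279.3  23.7]
   corner [323 169] [668.2 280.8  60.6]
   corner [362 168] [669.8 184.4  60.2]
 ring ((342.58563232421875, 189.92581176757812), (45.494014739990234, 47.623634338378906), 173.7782745361328) [618.7 232.4  42.2]
 plate 469 ((297.3500061035156, 256.95001220703125), (21.50348472595215, 21.819711685180664), 18.434946060180664) range mean [454.6 347.1  11.9] ray12 [454.9 347.   12. ]
 dock top 497 [450.6 111.5  60.1] [416.9  75.4  56. ] [484.5 142.4  64. ]
   ((450.87213134765625, 109.27513885498047), (61.91728210449219, 62.59100341796875), 6.3435468673706055)
scene yellow 126 [296.6 269.7] z [119.7 126.8 129.5] top mean [450.1 108.3 126.8] 118 ext [439.4  97.6   1.2] [461.9 184.  130.2]
 panel 1713 [620.8 228.1  42.7] n [-0.3 -0.   0.9] 19.95807110973356
   corner [377 216] [669.6 184.4  60. ]
   corner [336 244] [570.3 182.7  24. ]
   corner [315 213] [568.  278.1  24. ]
   corner [354 186] [668.8 280.8  60.6]
 ring ((337.702392578125, 213.2519989013672), (15.107006072998047, 17.03944206237793), 54.93722915649414) [607.6 244.3  38. ]
 plate 390 ((257.8209533691406, 212.65721130371094), (17.51169204711914, 22.599994659423828), 82.40535736083984) range mean [455.7 347.5  12.7] ray12 [456. 348.  12.]
 dock top 675 [448.6 102.9  60.3] [417.8  76.1  56.1] [486.  142.   63.9]
   ((452.44598388671875, 110.39974212646484), (62.985008239746094, 63.67338180541992), 6.5654706954956055)
```

servo_tool --pt "-1 0 0 0 -0.97" --pt "-1 0 0 0 -0.97" --pt "-1 0 0 0 -0.97" --pt "-1 0 0 0 -0.97" --pt "-1 0 0 0 -0.97" --squeeze 30

```text
time_s: 0.67
tool_pos: [168.6, 523.4, 231.1]
eef_rot: [[-0.993, -0.115, -0.0], [-0.115, 0.993, -0.0], [0.0, -0.0, -1.0]]
contact_force: [0.3, -0.4, 0.2]
width: 85.3
gripper_force: 0.0
```

servo_tool --pt "-1 -0.012 -0.022 0 0" --pt "-1 -0.012 -0.022 0 0" --pt "-1 -0.012 -0.022 0 0" --pt "-1 -0.012 -0.022 0 0" --pt "-1 -0.012 -0.022 0 0"

```text
time_s: 1.08
tool_pos: [241.1, 419.7, 231.2]
eef_rot: [[-0.994, -0.112, -0.0], [-0.112, 0.994, -0.0], [0.0, -0.0, -1.0]]
contact_force: [-0.6, -0.8, -0.0]
width: 85.2
gripper_force: 0.0
```

servo_tool --pt "-1 -0.012 -0.022 0 0" --pt "-1 -0.012 -0.022 0 0" --pt "-1 -0.012 -0.022 0 0" --pt "-1 -0.012 -0.022 0 0" --pt "-1 -0.012 -0.022 0 0"

```text
time_s: 1.5
tool_pos: [312.9, 317.1, 231.3]
eef_rot: [[-0.994, -0.111, 0.0], [-0.111, 0.994, 0.0], [-0.0, 0.0, -1.0]]
contact_force: [0.4, -0.3, -0.0]
width: 85.3
gripper_force: 0.0
```

servo_tool --pt "-1 -0.012 -0.022 0 0" --pt "-1 -0.012 -0.022 0 0" --pt "-1 -0.012 -0.022 0 0" --pt "-1 -0.012 -0.022 0 0" --pt "-1 0 0 0 0"

```text
time_s: 1.92
tool_pos: [373.4, 230.5, 231.5]
eef_rot: [[-0.995, -0.102, 0.002], [-0.102, 0.995, -0.003], [-0.002, -0.003, -1.0]]
contact_force: [0.6, -0.3, 1.7]
width: 85.0
gripper_force: 0.0
```

servo_tool --pt "-1 -0.012 -0.025 0 0" --pt "-1 -0.012 -0.025 0 0" --pt "-1 -0.012 -0.025 0 0" --pt "-1 -0.012 -0.025 0 0" --pt "-1 -0.012 -0.025 0 0"

```text
time_s: 2.33
tool_pos: [443.8, 117.8, 231.3]
eef_rot: [[-0.994, -0.112, 0.0], [-0.112, 0.994, 0.0], [-0.0, 0.0, -1.0]]
contact_force: [1.0, 0.8, -0.3]
width: 85.4
gripper_force: 0.0
```

servo_tool --pt "-1 -0.003 -0.003 0.01 0" --pt "-1 0 0 0.01 0" --pt "-1 0 0 0.01 0" --pt "-1 0 0 0 0" --pt "-1 0 0 0 0"

```text
time_s: 2.75
tool_pos: [445.2, 117.4, 200.2]
eef_rot: [[-0.993, -0.114, -0.003], [-0.114, 0.993, -0.0], [0.003, 0.0, -1.0]]
contact_force: [0.3, 0.9, 0.8]
width: 85.5
gripper_force: 0.0
```

```bash
python3 - <<'E'
from m import *
np.set_printoptions(precision=2,suppress=True)
s=st(); d=get('wrist'); save(d,'wrist1.png')
H,S,V=masks(d); m=comp((H>15)&(H<35)&(S>150)&(V>110),(0,0,640,400)); uv,p=P(d,m)
k=abs(p[:,2]-127)<4; print(len(uv),k.sum(),p[k].mean(0),cv2.minAreaRect(p[k][:,:2].astype(np.float32)))
print('y-mid',np.percentile(p[k],[1,99],axis=0))
E
```

```text
{'time_s': 2.75, 'q': [-0.6, 0.152, 0.347, 1.802, -0.056, 1.2, 1.448], 'tool_pos': [445.21, 117.372, 200.194], 'eef_rot': [[-0.993, -0.114, -0.003], [-0.114, 0.993, -0.0], [0.003, 0.0, -1.0]], 'contact_force': [0.346, 0.876, 0.834], 'width': 85.509, 'gripper_force': 0.0}
814 0 [nan nan nan] ((0.0, 0.0), (0.0, 0.0), 0.0)<stdin>:5: RuntimeWarning: Mean of empty slice.
  ret = um.true_divide(
Traceback (most recent call last):
IndexError: index -1 is out of bounds for axis 0 with size 0
```

View pics/wrist1.png

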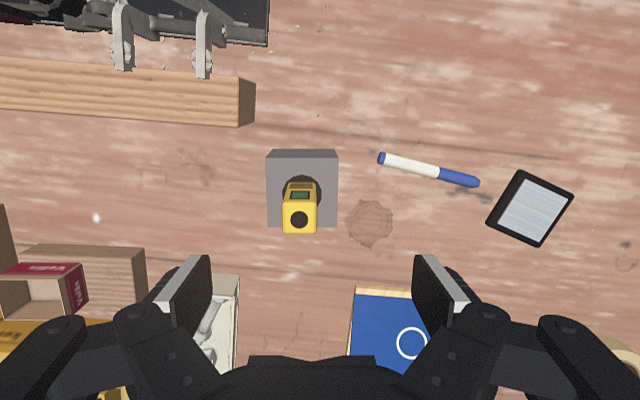

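The wrist view shows the gauge's top face at about (300,218) in the dock, slightly left of the finger centre line (~313). The yellow mask picked up the box on the lower left, so I limit it to the gauge.

```bash
python3 - <<'E'
from m import *
np.set_printoptions(precision=2,suppress=True)
d=get('wrist')
H,S,V=masks(d); m=comp((H>15)&(H<35)&(S>130)&(V>100),(270,170,330,245)); uv,p=P(d,m)
k=abs(p[:,2]-127)<3; print(len(uv),k.sum(),np.percentile(p[:,2],[5,50,95]),p[k].mean(0),cv2.minAreaRect(p[k][:,:2].astype(np.float32)))
u0,v0,u1,v1=275,195,325,240
tv=np.array([uv[k].min(0),uv[k].max(0)]); print(tv, ray(d,*tv.mean(0),127))
g=(S<40)&(V>70)&(V<150); g=comp(g,(255,140,350,240)); uv,p=P(d,g); k=abs(p[:,2]-60)<3; print('dock',k.sum(),cv2.minAreaRect(p[k][:,:2].astype(np.float32)))
E
```

```text
1164 872 [ 92.27 126.   127.49] [450.48 109.32 126.33] ((451.5133056640625, 109.0811767578125), (23.306015014648438, 23.351646423339844), 6.1807637214660645)
[[282 199]
 [316 231]] [450.67 109.08 127.  ]
dock 295 ((427.1199951171875, 106.15095520019531), (12.6154146194458, 60.600379943847656), 6.4989399909973145)
```

servo_tool --pt "-1 -0.0048 -0.0085 0 0" --pt "-1 0 0 0.02 0" --pt "-1 0 0 0.02 0" --pt "-1 0 0 0 0" --pt "-1 0 0 0 0"

```text
time_s: 3.27
tool_pos: [452.2, 107.5, 161.1]
eef_rot: [[-0.994, -0.111, -0.001], [-0.111, 0.994, -0.001], [0.001, -0.001, -1.0]]
contact_force: [0.3, 0.0, -0.6]
width: 85.5
gripper_force: 0.0
```

servo_tool --pt "-1 0.001 0.0015 0.021 0" --pt "-1 0 0 0.021 0" --pt "-1 0 0 0.021 0" --pt "-1 0 0 0.021 0" --pt "-1 0 0 0 0"

```text
time_s: 3.68
tool_pos: [449.5, 108.9, 75.4]
eef_rot: [[-0.994, -0.112, -0.005], [-0.112, 0.994, -0.002], [0.005, -0.001, -1.0]]
contact_force: [-0.7, -0.2, 0.2]
width: 85.4
gripper_force: 0.0
```

servo_tool --pt "-1 0 0 0 0" --pt "-1 0 0 0 0" --pt "-1 0 0 0 0" --pt "-1 0 0 0 0" --pt "-1 0 0 0 0"

```text
time_s: 4.1
tool_pos: [452.3, 109.7, 78.4]
eef_rot: [[-0.994, -0.111, 0.002], [-0.111, 0.994, 0.001], [-0.002, 0.001, -1.0]]
contact_force: [0.6, 0.8, -0.6]
width: 85.5
gripper_force: 0.0
```

servo_tool --pt "1 0 0 0 0" --pt "1 0 0 0 0" --pt "1 0 0 0 0" --pt "1 0 0 0 0" --pt "1 0 0 0 0" --squeeze 40

```text
time_s: 4.52
tool_pos: [451.3, 109.4, 77.3]
eef_rot: [[-0.994, -0.111, -0.0], [-0.111, 0.994, -0.0], [0.0, -0.0, -1.0]]
contact_force: [-0.1, 0.7, -0.0]
width: 25.3
gripper_force: 0.0
```

servo_tool --pt "1 0 0 0 0" --pt "1 0 0 0 0" --pt "1 0 0 0 0" --pt "1 0 0 0 0" --pt "1 0 0 0 0"

```text
time_s: 4.93
tool_pos: [451.4, 109.4, 77.3]
eef_rot: [[-0.994, -0.111, 0.0], [-0.111, 0.994, 0.0], [-0.0, 0.0, -1.0]]
contact_force: [0.0, 0.7, 0.4]
width: 23.4
gripper_force: 40.4
```

servo_tool --pt "1 0 0 -0.008 0" --pt "1 0 0 -0.016 0" --pt "1 0 0 -0.018 0" --pt "1 0 0 -0.018 0" --pt "1 0 0 -0.018 0"

```text
time_s: 5.35
tool_pos: [450.8, 109.1, 156.1]
eef_rot: [[-0.994, -0.111, -0.001], [-0.111, 0.994, -0.0], [0.001, -0.0, -1.0]]
contact_force: [-0.3, -0.1, -1.1]
width: 23.7
gripper_force: 40.2
```

servo_tool --pt "1 0 0 -0.012 0" --pt "1 0 0 0 0" --pt "1 0 0 0 0" --pt "1 0 0 0 0" --pt "1 0 0 0 0"

```text
time_s: 5.77
tool_pos: [450.2, 109.1, 166.1]
eef_rot: [[-0.994, -0.111, -0.003], [-0.111, 0.994, -0.001], [0.003, -0.001, -1.0]]
contact_force: [0.0, -0.4, -1.9]
width: 23.4
gripper_force: 40.3
```

```bash
python3 - <<'E'
from m import *
np.set_printoptions(precision=2,suppress=True)
st()
d=get('scene'); cv2.imwrite('pics/s2.png',cv2.resize(d['img'][150:350,200:420,::-1],None,fx=2.7,fy=2.7,interpolation=2))
H,S,V=masks(d); m=comp((H>15)&(H<35)&(S>150)&(V>90),(250,190,330,290)); uv,p=P(d,m); print(len(uv),p.mean(0),p.min(0),p.max(0))
E
```

```text
{'time_s': 5.767, 'q': [-0.583, 0.19, 0.356, 1.848, -0.073, 1.119, 1.482], 'tool_pos': [450.241, 109.087, 166.061], 'eef_rot': [[-0.994, -0.111, -0.003], [-0.111, 0.994, -0.001], [0.003, -0.001, -1.0]], 'contact_force': [0.024, -0.364, -1.935], 'width': 23.367, 'gripper_force': 40.328}
20 [439.58 104.49 182.9 ] [438.52  99.52 168.98] [440.47 113.38 202.22]
```

View pics/s2.png

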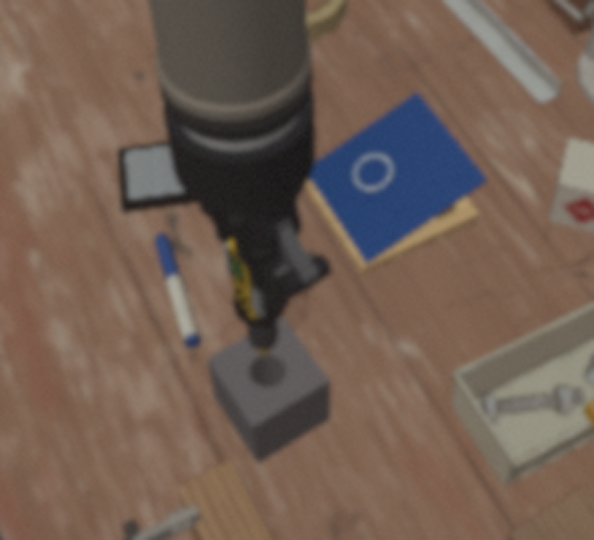

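The gauge hangs upright in the fingers, clear of the dock hole (crop px 267,368). Next is the plate.

servo_tool --pt "1 -0.002 0.012 0 0" --pt "1 -0.003 0.024 0 0" --pt "1 -0.003 0.026 0 0" --pt "1 -0.004 0.026 0 0" --pt "1 -0.004 0.026 0 0"

```text
time_s: 6.23
tool_pos: [453.9, 226.7, 166.7]
eef_rot: [[-0.994, -0.112, -0.001], [-0.112, 0.994, 0.0], [0.001, 0.0, -1.0]]
contact_force: [0.6, 0.3, -2.1]
width: 23.3
gripper_force: 40.3
```

servo_tool --pt "1 -0.004 0.026 0 0" --pt "1 -0.003 0.026 0 0" --pt "1 -0.003 0.026 0 0" --pt "1 -0.003 0.024 0 0" --pt "1 -0.002 0.012 0 0"

```text
time_s: 6.65
tool_pos: [454.6, 344.9, 166.3]
eef_rot: [[-0.993, -0.117, -0.002], [-0.117, 0.993, 0.002], [0.002, 0.003, -1.0]]
contact_force: [0.4, 1.3, -1.2]
width: 23.6
gripper_force: 40.2
```

servo_tool --pt "1 0 0.008 0.01 0" --pt "1 0 0 0.02 0" --pt "1 0 0 0.02 0" --pt "1 0 0 0.01 0" --pt "1 0 0 0 0"

```text
time_s: 7.07
tool_pos: [453.8, 344.5, 103.6]
eef_rot: [[-0.994, -0.11, -0.006], [-0.11, 0.994, -0.006], [0.006, -0.005, -1.0]]
contact_force: [-0.8, -0.7, -2.1]
width: 23.8
gripper_force: 40.3
```

```bash
python3 - <<'E'
from m import *
np.set_printoptions(precision=2,suppress=True)
st()
d=get('wrist'); save(d,'w3.png')
E
```

```text
{'time_s': 7.067, 'q': [-0.846, 0.461, 0.228, 1.636, -0.114, 1.066, 1.096], 'tool_pos': [453.794, 344.496, 103.622], 'eef_rot': [[-0.994, -0.11, -0.006], [-0.11, 0.994, -0.006], [0.006, -0.005, -1.0]], 'contact_force': [-0.808, -0.728, -2.099], 'width': 23.764, 'gripper_force': 40.272}
```

View pics/w3.png

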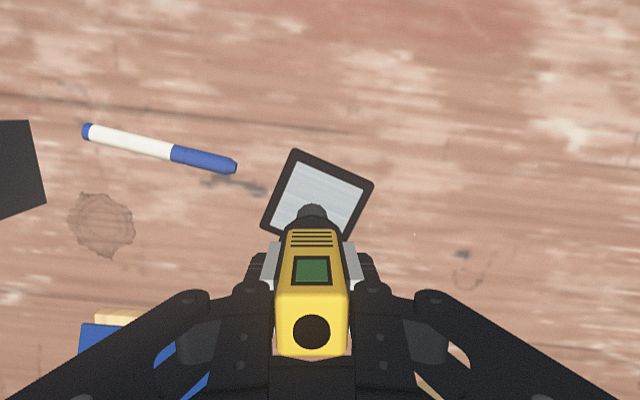

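The wrist view shows the gauge held square between the pads, with the steel plate ahead of and below the barrel (plate centre about (318,197)) and the marker well clear.

servo_tool --pt "1 -0.001 0.0015 0.004 0" --pt "1 -0.001 0.0015 0.004 0" --pt "1 0 0 0.004 0" --pt "1 0 0 0 0" --pt "1 0 0 0 0"

```text
time_s: 7.53
tool_pos: [457.5, 350.6, 95.4]
eef_rot: [[-0.994, -0.111, 0.0], [-0.111, 0.994, 0.0], [-0.0, 0.0, -1.0]]
contact_force: [0.4, -1.0, -0.5]
width: 23.4
gripper_force: 40.3
```

servo_tool --pt "1 0 0 0 0" --pt "1 0 0 0 0" --pt "1 0 0 0 0" --pt "1 0 0 0 0" --pt "1 0 0 0 0"

```text
time_s: 7.95
tool_pos: [457.6, 350.6, 95.5]
eef_rot: [[-0.994, -0.111, 0.0], [-0.111, 0.994, 0.0], [-0.0, 0.0, -1.0]]
contact_force: [-0.2, -0.3, -2.3]
width: 23.5
gripper_force: 40.3
```

servo_tool --pt "1 0.0025 -0.003 0.002 0" --pt "1 0 0 0.002 0" --pt "1 0 0 0.002 0" --pt "1 0 0 0.0015 0" --pt "1 0 0 0 0"

```text
time_s: 8.37
tool_pos: [455.0, 347.1, 87.2]
eef_rot: [[-0.994, -0.111, -0.001], [-0.111, 0.994, -0.001], [0.001, -0.001, -1.0]]
contact_force: [-0.5, 0.1, -1.9]
width: 23.7
gripper_force: 40.3
```

servo_tool --pt "1 0 0 0.001 0" --pt "1 0 0 0.001 0" --pt "1 0 0 0.001 0" --pt "1 0 0 0.001 0" --pt "1 0 0 0 0"

```text
time_s: 8.78
tool_pos: [455.5, 347.4, 83.8]
eef_rot: [[-0.994, -0.111, 0.0], [-0.111, 0.994, 0.0], [-0.0, 0.0, -1.0]]
contact_force: [0.3, 0.0, -0.5]
width: 23.5
gripper_force: 40.4
```

Force change suggests contact is just starting (about −1.9 → −0.5 N). Another 4.5 mm, then hold.

servo_tool --pt "1 0 0 0.001 0" --pt "1 0 0 0.001 0" --pt "1 0 0 0.001 0" --pt "1 0 0 0 0" --pt "1 0 0 0 0"

```text
time_s: 9.2
tool_pos: [455.5, 347.4, 81.0]
eef_rot: [[-0.994, -0.111, 0.0], [-0.111, 0.994, 0.0], [-0.0, 0.0, -1.0]]
contact_force: [-0.5, 0.4, 0.1]
width: 23.5
gripper_force: 40.5
```

servo_tool --pt "1 0 0 0.0005 0" --pt "1 0 0 0.0005 0" --pt "1 0 0 0.0005 0" --pt "1 0 0 0 0" --pt "1 0 0 0 0"

```text
time_s: 9.62
tool_pos: [455.5, 347.4, 79.4]
eef_rot: [[-0.994, -0.111, 0.0], [-0.111, 0.994, 0.0], [-0.0, 0.0, -1.0]]
contact_force: [-1.3, -0.3, 1.9]
width: 23.5
gripper_force: 40.6
```

servo_tool --pt "1 0 0 0 0" --pt "1 0 0 0 0" --pt "1 0 0 0 0" --pt "1 0 0 0 0" --pt "1 0 0 0 0"

```text
time_s: 10.03
tool_pos: [455.5, 347.4, 79.4]
eef_rot: [[-0.994, -0.111, 0.0], [-0.111, 0.994, 0.0], [-0.0, 0.0, -1.0]]
contact_force: [-1.1, 0.6, 1.5]
width: 23.8
gripper_force: 40.6
```

servo_tool --pt "1 0 0 0 0" --pt "1 0 0 0 0" --pt "1 0 0 0 0" --pt "1 0 0 0 0" --pt "1 0 0 0 0"

```text
time_s: 10.45
tool_pos: [455.5, 347.4, 79.4]
eef_rot: [[-0.994, -0.111, 0.0], [-0.111, 0.994, 0.0], [-0.0, 0.0, -1.0]]
contact_force: [1.2, 0.1, 2.0]
width: 23.7
gripper_force: 40.6
```

servo_tool --pt "1 0 0 0 0" --pt "1 0 0 0 0" --pt "1 0 0 0 0" --pt "1 0 0 0 0" --pt "1 0 0 0 0"

```text
time_s: 10.87
tool_pos: [455.5, 347.4, 79.4]
eef_rot: [[-0.994, -0.111, 0.0], [-0.111, 0.994, 0.0], [-0.0, 0.0, -1.0]]
contact_force: [0.4, 0.2, 1.3]
width: 23.6
gripper_force: 40.6
```

Zeroed for over 1 s at roughly half travel. The tool can't be tilted, so I'll pivot the gauge in the pads by pushing its barrel against the fixed dock's top edge. First lift and traverse to the dock's +x side.

servo_tool --pt "1 0 0 -0.005 0" --pt "1 0 0 -0.015 0" --pt "1 0 0 -0.025 0" --pt "1 0 0 -0.025 0" --pt "1 0 0 -0.02 0"

```text
time_s: 11.28
tool_pos: [455.1, 346.8, 170.4]
eef_rot: [[-0.994, -0.111, -0.001], [-0.111, 0.994, -0.001], [0.001, -0.001, -1.0]]
contact_force: [1.2, 0.1, -1.8]
width: 23.5
gripper_force: 40.3
```

servo_tool --pt "1 -0.001 -0.012 0 0" --pt "1 -0.002 -0.024 0 0" --pt "1 -0.002 -0.026 0 0" --pt "1 -0.002 -0.026 0 0" --pt "1 -0.002 -0.026 0 0"

```text
time_s: 11.7
tool_pos: [475.9, 232.2, 167.6]
eef_rot: [[-0.994, -0.111, -0.003], [-0.111, 0.994, -0.002], [0.003, -0.002, -1.0]]
contact_force: [-0.1, -0.4, -1.2]
width: 23.7
gripper_force: 40.3
```

servo_tool --pt "1 -0.002 -0.026 0 0" --pt "1 -0.002 -0.026 0 0" --pt "1 -0.002 -0.026 0 0" --pt "1 -0.002 -0.026 0 0" --pt "1 -0.002 -0.018 0 0"

```text
time_s: 12.12
tool_pos: [499.3, 110.0, 167.8]
eef_rot: [[-0.994, -0.107, -0.003], [-0.107, 0.994, -0.003], [0.004, -0.003, -1.0]]
contact_force: [-1.0, -0.5, -0.8]
width: 23.6
gripper_force: 40.3
```

servo_tool --pt "1 0 0 0 0" --pt "1 0 0 0 0" --pt "1 0 0 0 0" --pt "1 0 0 0 0" --pt "1 0 0 0 0"

```text
time_s: 12.53
tool_pos: [499.9, 116.3, 168.9]
eef_rot: [[-0.993, -0.114, -0.001], [-0.114, 0.993, 0.0], [0.001, 0.0, -1.0]]
contact_force: [0.7, 1.2, -1.7]
width: 23.5
gripper_force: 40.3
```

servo_tool --pt "1 0 -0.001 0.008 0" --pt "1 0 0 0.016 0" --pt "1 0 0 0.018 0" --pt "1 0 0 0.012 0" --pt "1 0 0 0.003 0" --squeeze 25

```text
time_s: 12.95
tool_pos: [498.3, 114.0, 109.4]
eef_rot: [[-0.994, -0.112, -0.005], [-0.112, 0.994, -0.002], [0.005, -0.001, -1.0]]
contact_force: [-0.6, -0.2, -1.5]
width: 23.6
gripper_force: 40.3
```

servo_tool --pt "1 0 0 0 0" --pt "1 0 0 0 0" --pt "1 0.003 0 0 0" --pt "1 0.003 0 0 0" --pt "1 0 0 0 0"

```text
time_s: 13.37
tool_pos: [494.4, 113.3, 113.0]
eef_rot: [[-0.994, -0.111, 0.0], [-0.111, 0.994, 0.001], [-0.001, 0.001, -1.0]]
contact_force: [-0.1, 0.6, -1.4]
width: 23.7
gripper_force: 40.3
```

servo_tool --pt "1 0.003 0 0 0" --pt "1 0.003 0 0 0" --pt "1 0.003 0 0 0" --pt "1 0 0 0 0" --pt "1 0 0 0 0"

```text
time_s: 13.78
tool_pos: [488.3, 112.7, 113.5]
eef_rot: [[-0.994, -0.111, 0.006], [-0.111, 0.994, 0.001], [-0.006, 0.0, -1.0]]
contact_force: [4.3, 1.0, -2.2]
width: 23.2
gripper_force: 40.1
```

servo_tool --pt "1 0.003 0 0 0" --pt "1 0.003 0 0 0" --pt "1 0.003 0 0 0" --pt "1 0 0 0 0" --pt "1 0 0 0 0" --squeeze 25

```text
time_s: 14.2
tool_pos: [479.2, 111.6, 113.6]
eef_rot: [[-0.994, -0.111, 0.005], [-0.111, 0.994, 0.001], [-0.006, 0.001, -1.0]]
contact_force: [5.1, 0.8, 0.1]
width: 23.6
gripper_force: 40.4
```

servo_tool --pt "1 0.003 0 0 0" --pt "1 0.003 0 0 0" --pt "1 0.003 0 0 0" --pt "1 0 0 0 0" --pt "1 0 0 0 0"

```text
time_s: 14.62
tool_pos: [469.3, 110.5, 113.1]
eef_rot: [[-0.994, -0.111, 0.003], [-0.111, 0.994, 0.001], [-0.003, 0.0, -1.0]]
contact_force: [5.2, 0.2, -0.5]
width: 24.1
gripper_force: 40.3
```

```bash
cat > ang.py <<'E'
from m import *
import sys
np.set_printoptions(precision=3,suppress=True)
s=manip.get_state(); print(s['tool_pos'],s['time_s'],s['contact_force'])
d=get('wrist'); save(d,sys.argv[1])
H,S,V=masks(d); m=comp((H>15)&(H<35)&(S>120)&(V>60),(250,180,380,399)); uv,p=P(d,m)
rng=np.random.default_rng(0); left=np.arange(len(p))
for it in range(3):
    best=[]
    if len(left)<60: break
    for _ in range(400):
        a=p[rng.choice(left,3,False)]; n=np.cross(a[1]-a[0],a[2]-a[0]); L=np.linalg.norm(n)
        if L<20: continue
        k=left[abs((p[left]-a[0])@n/L)<.8]
        if len(k)>len(best): best=k
    c=p[best].mean(0); n=np.linalg.svd(p[best]-c)[2][2]; 
    # which way to camera
    n*=np.sign(n@(-d['R'].T@d['t']-c)); print(len(best),'c',c,'n',n,'deg xz',np.degrees(np.arctan2(n[0],n[2])),'uv',uv[best].mean(0))
    left=np.setdiff1d(left,best)
E
python3 ang.py w4.png
```

```text
[469.336 110.484 113.104] 14.6167 [ 5.243  0.154 -0.527]
2717 c [463.474 109.534 160.958] n [-0.275 -0.021  0.961] deg xz -15.938369520058554 uv [312.042 309.508]
840 c [457.078 108.32  143.485] n [-0.959 -0.112 -0.262] deg xz -105.2756288529801 uv [310.54  266.464]
553 c [464.017 107.67  160.953] n [-0.243 -0.16   0.957] deg xz -14.241662315121403 uv [306.345 310.376]
```

View pics/w4.png

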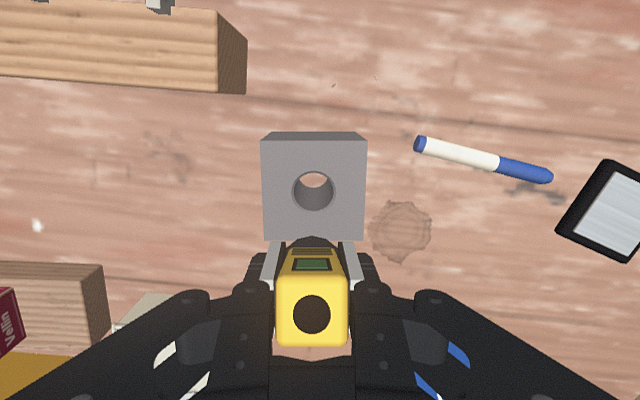

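The gauge now leans toward −x in the pads, about 15.6° by its top face (312,310) and front face. It needs roughly 4.5° more, about 5.5 mm.

servo_tool --pt "1 0.003 0 0 0" --pt "1 0.0025 0 0 0" --pt "1 0 0 0 0" --pt "1 0 0 0 0" --pt "1 0 0 0 0"

```text
time_s: 15.08
tool_pos: [463.1, 109.7, 112.6]
eef_rot: [[-0.994, -0.111, 0.001], [-0.111, 0.994, 0.0], [-0.001, 0.0, -1.0]]
contact_force: [5.2, 0.5, -0.9]
width: 23.5
gripper_force: 40.2
```

servo_tool --pt "1 0 0 0 0" --pt "1 -0.005 0 0 0" --pt "1 -0.008 0 0 0" --pt "1 0 0 0 0" --pt "1 0 0 0 0" --squeeze 45

```text
time_s: 15.5
tool_pos: [473.7, 110.7, 111.1]
eef_rot: [[-0.994, -0.111, -0.005], [-0.111, 0.994, -0.001], [0.005, -0.001, -1.0]]
contact_force: [-0.1, 0.4, -2.1]
width: 23.5
gripper_force: 44.2
```

```bash
python3 ang.py w5.png
```

```text
[473.744 110.66  111.146] 15.5 [-0.078  0.383 -2.105]
2718 c [467.325 109.491 158.599] n [-0.336 -0.036  0.941] deg xz -19.65578717116046 uv [311.366 306.093]
676 c [467.409 109.128 157.273] n [-0.336 -0.039  0.941] deg xz -19.64471464004699 uv [310.226 303.891]
558 c [466.056 109.816 159.375] n [-0.334 -0.034  0.942] deg xz -19.536409450797173 uv [312.823 304.102]
```

Tilt is now 19.7°, square with the panel's 20° slope. Lift, turn to the panel's yaw, and traverse.

servo_tool --pt "1 0 0 -0.005 0" --pt "1 0 0 -0.015 0" --pt "1 0 0 -0.015 0.53" --pt "1 0 0 -0.005 0.53" --pt "1 0 0 0 0"

```text
time_s: 15.97
tool_pos: [476.1, 111.3, 154.1]
eef_rot: [[-1.0, -0.018, 0.003], [-0.018, 1.0, 0.001], [-0.003, 0.001, -1.0]]
contact_force: [-0.2, -0.3, -1.4]
width: 23.6
gripper_force: 44.2
```

servo_tool --pt "1 -0.006 0.008 0 0" --pt "1 -0.01 0.014 0 0" --pt "1 -0.014 0.019 0 0" --pt "1 -0.014 0.019 0 0" --pt "1 -0.014 0.019 0 0"

```text
time_s: 16.38
tool_pos: [531.6, 192.7, 151.2]
eef_rot: [[-1.0, -0.02, -0.002], [-0.02, 1.0, -0.0], [0.002, 0.0, -1.0]]
contact_force: [-0.1, 0.3, -0.8]
width: 23.7
gripper_force: 44.2
```

servo_tool --pt "1 -0.014 0.019 0 0" --pt "1 -0.011 0.016 0 0" --pt "1 -0.008 0.011 0 0" --pt "1 -0.004 0.006 0 0" --pt "1 0 0 0 0"

```text
time_s: 16.8
tool_pos: [567.4, 246.3, 150.8]
eef_rot: [[-1.0, -0.023, -0.002], [-0.023, 1.0, 0.0], [0.002, 0.0, -1.0]]
contact_force: [-0.3, -0.2, -1.4]
width: 23.5
gripper_force: 44.2
```

servo_tool --pt "1 0 0 0 0" --pt "1 0 0 0 0" --pt "1 0 0 0 0" --pt "1 0 0 0 0" --pt "1 0 0 0 0"

```text
time_s: 17.22
tool_pos: [567.7, 243.2, 152.6]
eef_rot: [[-1.0, -0.018, 0.0], [-0.018, 1.0, 0.0], [-0.0, 0.0, -1.0]]
contact_force: [-0.4, 0.2, -2.9]
width: 23.6
gripper_force: 44.2
```

```bash
python3 ang.py w6.png; python3 - <<'E'
from h import *
st(); d=get('scene'); cv2.imwrite('pics/s6.png',cv2.resize(d['img'][140:280,260:420,::-1],None,fx=4,fy=4,interpolation=2)); np.savez('s6.npz',**d)
E
```

```text
[567.698 243.172 152.642] 17.2167 [-0.387  0.155 -2.869]
2760 c [561.111 242.731 200.107] n [-0.333 -0.002  0.943] deg xz -19.467809620010037 uv [311.862 306.521]
874 c [559.944 241.918 198.379] n [-0.338 -0.005  0.941] deg xz -19.754250646506527 uv [309.408 300.283]
440 c [555.643 242.795 180.827] n [-0.945 -0.015 -0.328] deg xz -109.1534106494722 uv [312.136 263.791]
{'time_s': 17.267, 'q': [-0.639, 0.509, 0.31, 1.443, -0.159, 1.214, 1.279], 'tool_pos': [567.744, 243.346, 152.614], 'eef_rot': [[-1.0, -0.018, 0.0], [-0.018, 1.0, 0.0], [-0.0, 0.0, -1.0]], 'contact_force': [-1.1, -0.204, -1.101], 'width': 23.388, 'gripper_force': 44.218}
```

View pics/s6.png

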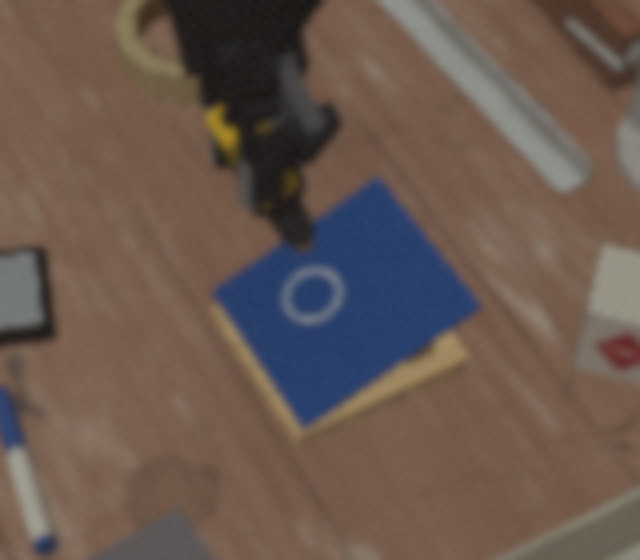

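View pics/w6.png

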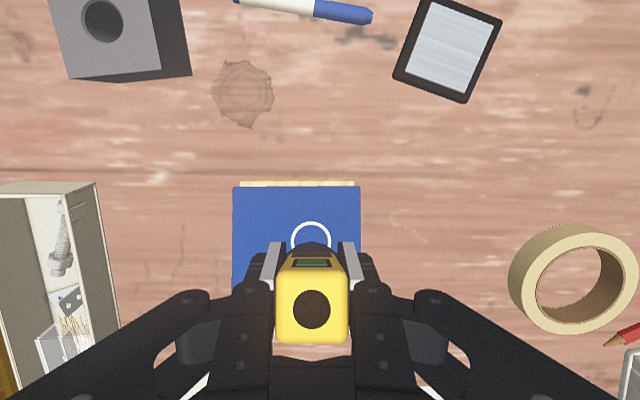

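The scene crop shows the foot tip at about crop (302,243), image (335.5,200.8), above the ring at (313,294); the wrist view shows the ring (310,240) behind the leaning gauge. Check the tip against its predicted place.

```bash
python3 - <<'E'
from m import *
np.set_printoptions(precision=2,suppress=True)
d=dict(np.load('s6.npz'))
def proj(X): c=d['R']@X+d['t']; return c[:2]/c[2]*d['f']+[d['cx'],d['cy']]
tip=np.array([598.6,243.8,85.7]); n=np.array([-.338,-.006,.941])
for a in(0,12,30): print(a,proj(tip+a*n),(proj(tip+a*n)-[260,140])*4)
print('dx',proj(tip+[1,0,0])-proj(tip),'dy',proj(tip+[0,1,0])-proj(tip),'dz',proj(tip+[0,0,1])-proj(tip))
# brass/dark barrel blob
H,S,V=masks(d); 
m=comp((V<75)&(S<120),(318,180,348,206)); uv,p=P(d,m)
k=(p[:,2]>70)&(p[:,2]<120)
print(k.sum()); 
for lo in range(75,125,8):
    q=k&(p[:,2]>=lo)&(p[:,2]<lo+8); print(lo,q.sum(),p[q].mean(0) if q.any() else '')
print('range tip px',pts(d,[[335,201],[335,200],[334,199],[333,197],[332,195]]))
w=get('wrist'); H,S,V=masks(w); m=comp((H>15)&(H<35)&(S>120)&(V>60),(250,180,380,399)); uv,p=P(w,m)
c0=np.array([561.1,242.7,200.1]); nn=np.array([-.336,-.004,.942]); k=abs((p-c0)@nn)<1.2
ex=np.array([.942,0,.336]); a=(p[k]-c0)@ex; b=p[k][:,1]; print('top extents',np.percentile(a,[.5,99.5]),np.percentile(b,[.5,99.5]))
ctr=c0+ex*np.percentile(a,[.5,99.5]).mean(); print('top ctr',ctr,'pred',tip+122*n,'tip from top',ctr-122*nn)
E
```

```text
0 [334.62 201.09] [298.49 244.37]
12 [333.02 198.35] [292.1  233.41]
30 [330.56 194.12] [282.23 216.49]
dx [ 0.42 -0.17] dy [-0.22 -0.32] dz [ 0.01 -0.3 ]
57
75 0 
83 4 [599.31 240.2   87.81]
91 5 [596.06 238.64  94.89]
99 17 [592.07 237.36 103.36]
107 19 [592.55 237.11 111.06]
115 12 [589.91 236.88 117.37]
123 0 
range tip px [[597.52 240.3   90.35]
 [594.95 235.91  99.71]
 [591.94 234.89 105.68]
 [590.21 236.19 111.63]
 [587.18 235.11 120.68]]
top extents [-11.2   11.47] [231.72 254.16]
top ctr [561.23 242.7  200.15] pred [557.36 243.07 200.5 ] tip from top [602.22 243.19  85.22]
```

servo_tool --pt "1 -0.001 0 0.007 0" --pt "1 -0.001 0 0.01 0" --pt "1 -0.001 0 0.01 0" --pt "1 -0.001 0 0.007 0" --pt "1 0 0 0.004 0"

```text
time_s: 17.78
tool_pos: [570.7, 243.4, 111.9]
eef_rot: [[-1.0, -0.019, -0.003], [-0.019, 1.0, -0.002], [0.003, -0.002, -1.0]]
contact_force: [0.3, 0.1, -2.6]
width: 23.5
gripper_force: 44.2
```

servo_tool --pt "1 0 0 0 0" --pt "1 0 0 0 0" --pt "1 0 0 0 0" --pt "1 0 0 0 0" --pt "1 0 0 0 0"

```text
time_s: 18.2
tool_pos: [572.2, 244.1, 114.9]
eef_rot: [[-1.0, -0.019, 0.001], [-0.019, 1.0, 0.001], [-0.001, 0.001, -1.0]]
contact_force: [-0.2, -0.5, -1.6]
width: 23.3
gripper_force: 44.2
```

```bash
python3 - <<'E'
from m import *
np.set_printoptions(precision=2,suppress=True)
s=st(); d=get('scene'); cv2.imwrite('pics/s7.png',cv2.resize(d['img'][175:250,290:390,::-1],None,fx=6,fy=6,interpolation=2))
def proj(X): c=d['R']@X+d['t']; return (c[:2]/c[2]*d['f']+[d['cx'],d['cy']]-[290,175])*6
tip=s['tool_pos']+np.array([32.7,.2,-67.1]); n=np.array([-.338,-.006,.941]); print(tip,proj(tip),proj(tip+12*n),'ring',proj(np.array([607.5,243.8,38.1])))
E
```

```text
{'time_s': 18.2, 'q': [-0.632, 0.548, 0.303, 1.478, -0.172, 1.14, 1.291], 'tool_pos': [572.173, 244.068, 114.933], 'eef_rot': [[-1.0, -0.019, 0.001], [-0.019, 1.0, 0.001], [-0.001, 0.001, -1.0]], 'contact_force': [-0.185, -0.467, -1.617], 'width': 23.295, 'gripper_force': 44.218}
[604.87 244.27  47.83] [280.42 215.82] [271.32 200.64] ring [286.72 230.5 ]
```

View pics/s7.png

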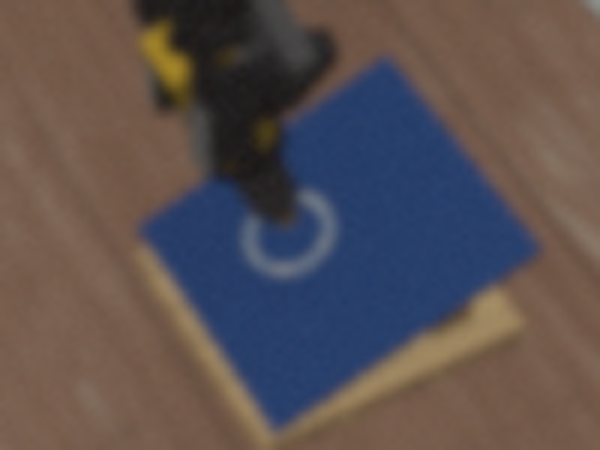

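The foot tip (285,218) stands about 10 mm above the ring centre (290,232) along the normal, as computed. Approach along the normal.

servo_tool --pt "1 -0.0007 -0.0005 0.0019 0" --pt "1 -0.0007 0 0.0019 0" --pt "1 -0.0007 0 0.0019 0" --pt "1 -0.0003 0 0.0009 0" --pt "1 0 0 0 0"

```text
time_s: 18.67
tool_pos: [574.0, 243.3, 107.2]
eef_rot: [[-1.0, -0.019, -0.001], [-0.019, 1.0, -0.0], [0.001, -0.0, -1.0]]
contact_force: [0.2, 0.1, -1.7]
width: 23.5
gripper_force: 44.2
```

servo_tool --pt "1 -0.0003 0 0.0009 0" --pt "1 -0.0003 0 0.0009 0" --pt "1 -0.0003 0 0.0009 0" --pt "1 0 0 0 0" --pt "1 0 0 0 0"

```text
time_s: 19.08
tool_pos: [575.1, 243.6, 105.2]
eef_rot: [[-1.0, -0.019, 0.0], [-0.019, 1.0, 0.0], [-0.0, 0.0, -1.0]]
contact_force: [0.0, -0.2, -0.2]
width: 23.5
gripper_force: 44.3
```

servo_tool --pt "1 -0.0003 0 0.0009 0" --pt "1 -0.0003 0 0.0009 0" --pt "1 0 0 0 0" --pt "1 0 0 0 0" --pt "1 0 0 0 0"

```text
time_s: 19.5
tool_pos: [575.8, 243.5, 103.4]
eef_rot: [[-1.0, -0.019, 0.0], [-0.019, 1.0, 0.0], [-0.0, 0.0, -1.0]]
contact_force: [-1.8, -0.1, -0.7]
width: 23.8
gripper_force: 44.3
```

servo_tool --pt "1 -0.0003 0 0.0009 0" --pt "1 -0.0003 0 0.0009 0" --pt "1 -0.0003 0 0.0009 0" --pt "1 0 0 0 0" --pt "1 0 0 0 0"

```text
time_s: 19.92
tool_pos: [576.7, 243.6, 100.6]
eef_rot: [[-1.0, -0.019, 0.0], [-0.019, 1.0, 0.0], [-0.0, 0.0, -1.0]]
contact_force: [-0.9, -0.6, 0.5]
width: 23.6
gripper_force: 44.4
```

servo_tool --pt "1 0 0 0 0" --pt "1 0 0 0 0" --pt "1 0 0 0 0" --pt "1 0 0 0 0" --pt "1 0 0 0 0"

```text
time_s: 20.33
tool_pos: [576.7, 243.6, 100.6]
eef_rot: [[-1.0, -0.019, 0.0], [-0.019, 1.0, 0.0], [-0.0, 0.0, -1.0]]
contact_force: [-0.1, 0.3, 1.8]
width: 23.2
gripper_force: 44.4
```

```bash
python3 ang.py w8.png; python3 - <<'E'
from m import *
np.set_printoptions(precision=2,suppress=True)
F=[]
for i in range(12): get('top'); F.append(manip.get_state()['contact_force'])
print(np.mean(F,0),np.std(F,0)/3.5); s=st()
d=get('scene'); cv2.imwrite('pics/s8.png',cv2.resize(d['img'][175:250,290:390,::-1],None,fx=6,fy=6,interpolation=2))
E
```

```text
[576.694 243.577 100.593] 20.3333 [-0.144  0.278  1.849]
2681 c [570.03  243.083 147.997] n [-0.331 -0.002  0.944] deg xz -19.347353821697176 uv [311.7   306.137]
782 c [568.981 242.752 146.266] n [-0.337  0.007  0.942] deg xz -19.669280157945106 uv [310.705 300.247]
484 c [569.737 243.851 149.144] n [-0.329 -0.     0.944] deg xz -19.210436477223737 uv [314.143 307.448]
[-0.76  0.04  1.55] [0.12 0.1  0.16]
{'time_s': 20.983, 'q': [-0.625, 0.57, 0.3, 1.481, -0.178, 1.118, 1.298], 'tool_pos': [576.692, 243.55, 100.549], 'eef_rot': [[-1.0, -0.019, 0.0], [-0.019, 1.0, 0.0], [-0.0, 0.0, -1.0]], 'contact_force': [-0.067, 0.388, 1.642], 'width': 23.61, 'gripper_force': 44.44}
```

View pics/s8.png

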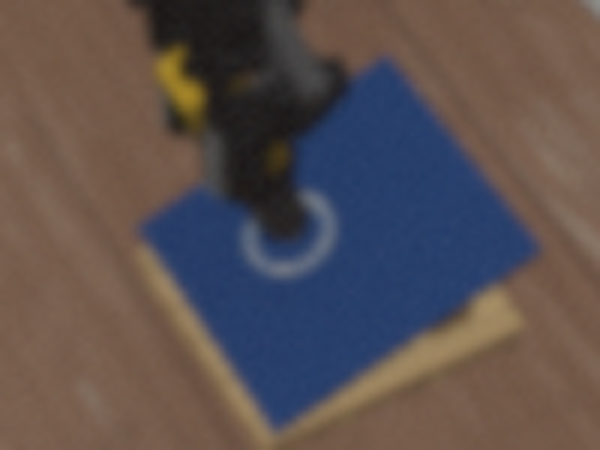

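The foot sits inside the ring (tip about (288,236), ring centre (290,232)), the tilt is 19.5°, and the normal force of about 3.2 N puts the foot about half in. Handing in.

```bash
python3 -c "
from workcell import manip
print(manip.finish_job())"
```

```text
the job is handed in; nothing more can be done
None
```

The gauge was zeroed on the plate for over a second and handed in while held inside the white ring, square to the panel within about 1° and pressed at about 3 N (foot about half in); the hand-in returned no verdict.

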